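Tip two tube racks over to their large-hole side

TASK

Two empty blue tube racks stand on their narrow sides on the bench. Push each one over with the fingers so that it lies flat with its four large tube holes facing up, like the rack that already holds tubes. Tip them over about where they stand, without pinching, lifting or carrying them or shoving them along the bench, and leave everything else undisturbed.

Things in the scene. Friction and masses are not known exactly. Their poses are not given: they have to be found in the camera images.
- rack_1: Empty blue plastic tube rack, a closed box 52 x 175 x 95 mm (its x, y, z), about 0.18 kg, loose; origin at its centre. x points out of the broad side with four large 30 mm holes in a row; the broad -x side has twelve 17 mm holes. It starts standing on its narrow -z side, 95 mm tall, z up; x is level and points towards the robot or away from it, within 30 degrees.
- rack_2: A second rack, the same in every way as rack_1 (same axes, origin at its centre). Its large-hole side faces the other way from rack_1's, roughly; the racks may have swapped places.
- loaded_rack: Bystander: a rack of the same kind already lying flat, four large holes up, 52 mm tall, 95 mm (x) by 175 mm (y), with two capped 50 mL tubes standing in it, 117 mm tall in all; origin under its centre on the bench. Stands near the far edge.
- stray_tube: Bystander: a capped 50 mL tube standing on the bench, 34 mm across the cap, 114 mm tall; origin under its centre.
- bottle: Bystander: white bottle with blue cap, 58 mm across, 140 mm tall, standing between the two racks; origin under its centre.
- wash_bottle: Bystander: white wash bottle with a red bent spout, 66 mm across, 190 mm tall, the spout reaches 78 mm out; origin under its centre.
- beaker: Bystander: glass beaker, 70 mm across, 95 mm tall; origin under its centre.
- jar: Bystander: white reagent jar, 72 mm across, 100 mm tall; origin under its centre.
- amber_bottle: Bystander: brown glass bottle, 68 mm across, 150 mm tall; origin under its centre.
- timer: Bystander: flat square bench timer, 68 x 68 x 18 mm; origin under its centre.
- rack_1_side (a point): Centre of the broad large-hole side of rack_1 (26 mm along x from the rack's centre). The holes lie along its middle and leave a plain 32 mm band along the top. Pushed in that band the rack tips over its far lower edge, under 1 N, and beyond 30 degrees falls onto its other broad side, this side up; pushed below half its height it may slide instead.
- rack_2_side (a point): Centre of the broad large-hole side of rack_2 (26 mm along x from the rack's centre). The holes lie along its middle and leave a plain 32 mm band along the top. Pushed in that band the rack tips over its far lower edge, under 1 N, and beyond 30 degrees falls onto its other broad side, this side up; pushed below half its height it may slide instead.
Things that resemble listed ones, but are neither listed nor needed, are in the scene too. Leave any green or yellow look-alike of the rack_1 alone.

How it is judged (in metres and radians):
At the end, for the whole second after the job is handed in: Each rack lies flat on the bench with the large-hole side up (its x axis within 0.1 rad of vertical, centre below 32 mm), at rest, its centre less than 150 mm from where it started (tipping alone moves it about 77 mm); no bystander has moved more than 25 mm or leans more than 0.35 rad (angle between each of rack_1, rack_2's own x axis and vertical below 0.1 rad and height (world z) of each of rack_1, rack_2 below 0.032 m and distance of each of rack_1, rack_2 from where it was at the start of the episode below 0.15 m and linear speed of each of rack_1, rack_2 below 0.02 m/s and angular speed of each of rack_1, rack_2 below 0.2 rad/s and not (distance of any of loaded_rack, stray_tube, bottle, wash_bottle, beaker, jar, amber_bottle, timer from where it was at the start of the episode above 0.025 m or angle between any of loaded_rack, stray_tube, bottle, wash_bottle, beaker, jar, amber_bottle, timer's own z axis and vertical above 0.35 rad)); the robot touches nothing.
It fails at once if a rack is lifted or carried (its centre rises above 62 mm; tipping over the edge raises it to 54 mm) (height (world z) of any of rack_1, rack_2 above 0.062 m).
It fails at once if a rack is pinched or rammed (more than 20 N between the fingers and a rack; tipping takes under 1 N) (contact force between the fingers and rack_1 above 20 N or contact force between the fingers and rack_2 above 20 N).
It fails at once if a bystander is moved more than 25 mm or tipped more than 0.35 rad (distance of any of loaded_rack, stray_tube, bottle, wash_bottle, beaker, jar, amber_bottle, timer from where it was at the start of the episode above 0.025 m or angle between any of loaded_rack, stray_tube, bottle, wash_bottle, beaker, jar, amber_bottle, timer's own z axis and vertical above 0.35 rad).
It also fails if it takes over 43 s, if anything falls off the work surface, if the arm or the gripper's body presses on something with over 40 N, if the wrist force passes 120 N, or if a joint passes its speed limit or range.

ROBOT

A 6-joint arm with a two-finger parallel gripper is mounted at the origin on the work surface. World frame = base frame: x ahead of the robot, y to its left, z up, the work surface at z = 0. Lengths are in mm, angles in rad, forces in N, time in s.
With the tool pointing down it reaches from about 325 to 900 mm from the base axis. Payload 6.1 kg.
Tool frame: the origin (TCP) lies between the finger pads; the fingertips stand 14 mm ahead of it and the grasp point (between the pads) lies 5 mm behind it (manip.tip_extent is the distance from the TCP to the fingertips, in mm); z points along the fingers, y is the line along which they close (so a half turn about z gives the same grasp; the last joint's range is limited). The gripper opens to 85 mm and grips with 20 to 120 N. Pads are 22 mm wide; open, the fingers measure 114 mm over their backs; the gripper's body (76 mm by 85 mm) begins 54 mm behind the grasp point. The pads swing forward as they close: fully open they stand 13 mm farther back than shut.
Start: joints at [-1.323, 0.22, 1.526, -0, 1.395, -0.126], TCP at [228.215, -581.837, 245.3] pointing down, gripper open.
Joint ranges: [-2.98, 2.98], [-0.91, 2.08], [0.09, 2.57], [-1.24, 4.39], [0.2, 2.65], [-2.68, 2.68]. Speed limits (rad/s): [2.57, 2.57, 3.01, 3.14, 3.14, 3.14].

INTERFACE

Orientations are given as a 3x3 rotation matrix whose columns are the frame's x, y, z axes.
In Python, from plant import manip gives the robot as it stands.
- The arm moves only by the shell command python3 -m handwheel 'ROWS' [FORCE]. ROWS is JSON, a list that holds one entry, the list of rows, each a list of 7 numbers: the shift along the tool's x, y, z in m, then the turn, a rotation vector about the tool's x, y, z in degrees, then the gripper's target within -1 to 1 (fully open at 1, half-way at 0, shut at -1). In form: [[[dx, dy, dz, rx, ry, rz, fingers], ...]]. A call has 1 to 5 rows; each row is the pose to reach, as a shift and turn from the pose commanded when the call began, along the tool's axes at that moment; what a row does not reach only later rows make up. A row lasts 1/8 s, in which the tool goes at most 62.5 mm and 10.7 degrees, less where a joint would pass 70% of its speed; a pose out of reach is approached as far as the arm can. A call with a gripper value outside its range is refused whole. The fingers move at their own pace and stop on an object; FORCE is the grip in N (left out, the last holds). Time passes only in rows, so rows that repeat a pose let the fingers close. It gives the time, the measured TCP pose, the force, the opening and the grip force at its end, in the units of the state.
- manip.state(): the state, without advancing time (a new reading comes with each control period).
- manip.grab_frame(name): name is "side" or "top" or "wrist"; returns the picture (384x512x3 uint8, red, green, blue); there is no depth.
- manip.camera_model(name): a dict with "fx", "fy", "cx", "cy" (pixels), "k1" (the pictures are not rectified: a ray, as slopes to the right and down, at radius r is drawn at 1 + k1 r^2 times it, then the intrinsics apply), "camera_from_world" (4x4, takes a point from world to camera coordinates). Camera axes: x right, y down, z forward; pixel columns grow to the right and rows downward; lengths in mm; the calibration is good to about 2 mm. A picture is of the moment at which its call begins: read the wrist's pose just before it. camera_model takes no time and is no camera call; for the wrist camera it gives the pose at the moment of the call.
- manip.finish_job(): hands the job in; it is judged then, once.
The state is a dict: "clock": time; "q": joint angles; "qvel": joint speeds; "joint_efforts": joint torques, N m; "position": TCP position; "tcp_rot": TCP orientation; "force": force on the tool from outside, world axes, zero at the start; "ft_torque": the same for the moment, N m; "finger_gap": opening from 0.0 (shut) to 1.0 (fully open); "gripper_force": force on a finger pad.
Only numpy, scipy, OpenCV 4.12 (cv2) and the standard library are available. Lean on these libraries where they do the work, as an engineer would, in place of code of your own. Each camera call takes 0.05 s, during which the arm holds its last target. There are 200 camera calls.

## Working session

There is one attempt and no reset: what is moved stays moved. The work goes in short steps, Python scripts to look and compute and a shell command to move; the robot and the scene stay as the last step left them, time stands still between calls to the robot, and variables do not carry over. Pictures are saved under pics/ and viewed, at most 10 in all, crops included, and the job is handed in when it is done.

```bash
mkdir -p pics; ls; python3 - <<'E'
from plant import manip
import cv2
for n in("top","side"):
    im=manip.grab_frame(n); cv2.imwrite(f"pics/{n}0.png",cv2.resize(im[:,:,::-1],(768,576),interpolation=cv2.INTER_CUBIC))
    m=manip.camera_model(n); print(n,{k:m[k] for k in m if k!='camera_from_world'}); print(m['camera_from_world'])
print(manip.state())
E
```

```text
pics
top {'fx': 423.84051261798277, 'fy': 423.84051261798277, 'cx': 248.43392766694572, 'cy': 197.42027325598792, 'k1': -0.07517703428769039}
[[ 2.53713731e-03 -9.99788019e-01 -2.04323131e-02  9.60203679e+00]
 [-9.96125356e-01 -7.30609587e-04 -8.79416877e-02  5.02579472e+02]
 [ 8.79081178e-02  2.05762653e-02 -9.95916051e-01  1.31869559e+03]
 [ 0.00000000e+00  0.00000000e+00  0.00000000e+00  1.00000000e+00]]
side {'fx': 350.4272853474236, 'fy': 350.4272853474236, 'cx': 253.44707603989406, 'cy': 187.87329099896382, 'k1': -0.08235892142318413}
[[-8.31251140e-01 -5.55748976e-01  1.28303270e-02  4.17424481e+02]
 [-2.82442197e-01  4.02353262e-01 -8.70826193e-01  1.91305187e+02]
 [ 4.78798441e-01 -7.27499091e-01 -4.91423569e-01  8.43559068e+02]
 [ 0.00000000e+00  0.00000000e+00  0.00000000e+00  1.00000000e+00]]
{'clock': 0.1, 'q': array([-1.32314339e+00,  2.21125169e-01,  1.52750071e+00,  1.14739800e-05,
        1.39469916e+00, -1.26086723e-01]), 'qvel': array([-1.99666423e-04, -3.61545397e-03, -4.30797999e-03, -5.97541004e-05,
        1.44750543e-03, -8.60806434e-04]), 'joint_efforts': array([ 2.36331187e-03, -4.98242497e+01, -3.90546584e+01, -1.15852813e-04,
        5.56968822e-03, -1.92207530e-06]), 'position': array([ 228.06654368, -581.34536759,  244.3201833 ]), 'tcp_rot': array([[ 9.30969294e-01,  3.65097251e-01, -4.13706409e-04],
       [ 3.65097413e-01, -9.30967802e-01,  1.68230044e-03],
       [ 2.29055919e-04, -1.71721319e-03, -9.99998499e-01]]), 'force': array([0.01477037, 0.31942155, 0.71190614]), 'ft_torque': array([ 0.03924572,  0.06323834, -0.00603847]), 'gripper_force': 0.0, 'finger_gap': 1.0016472913709502}
```

View pics/top0.png

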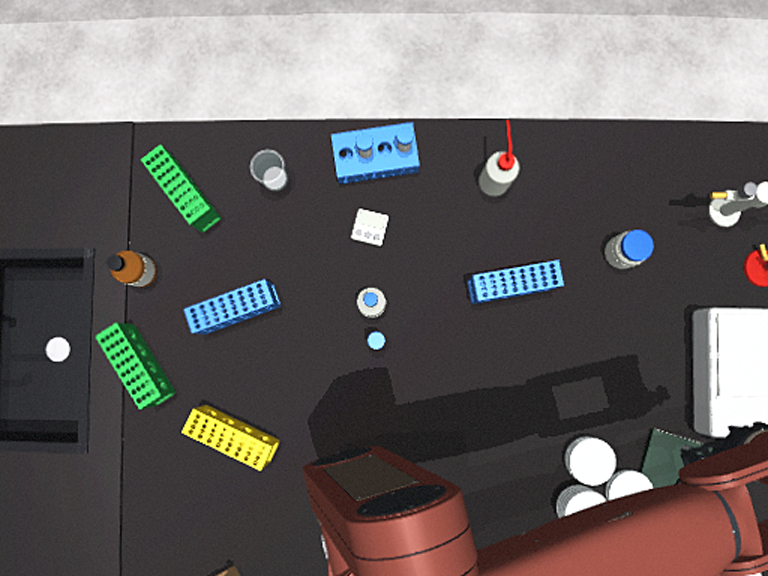

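View pics/side0.png

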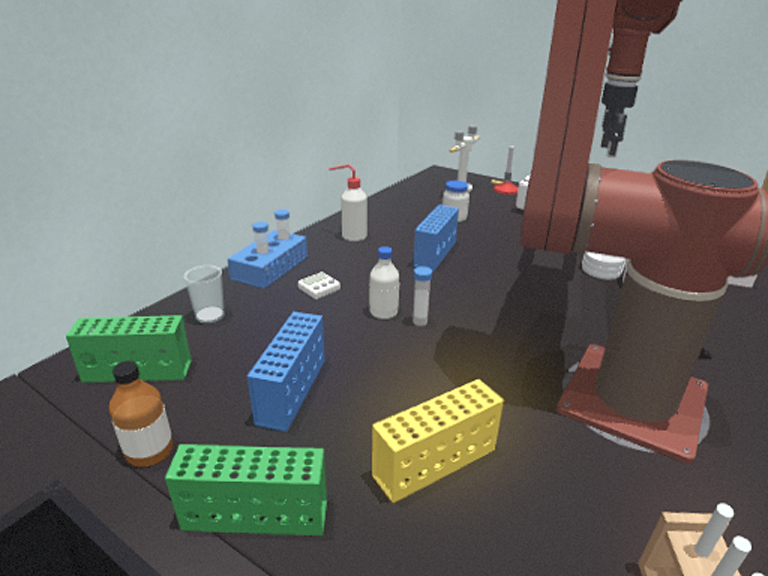

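The top view shows the left blue rack at (232,306) and the right one at (516,281), with the bottle at (371,301) and stray tube at (376,340) between them. I need the side crops to tell which faces have the large holes.

```bash
cat > h.py <<'E'
import numpy as np,cv2
from plant import manip
def ray(n,uv,z):
    m=manip.camera_model(n); T=np.array(m['camera_from_world'])
    d=np.array([(uv[0]-m['cx'])/m['fx'],(uv[1]-m['cy'])/m['fy']]); s=d.copy()
    for _ in range(20): s=d/(1+m['k1']*(s@s))
    R=T[:3,:3]; c=-R.T@T[:3,3]; w=R.T@np.r_[s,1]
    return c+w*(z-c[2])/w[2]
E
python3 - <<'E'
import cv2,numpy as np
im=cv2.imread('pics/side0.png'); t=cv2.imread('pics/top0.png')
f=lambda i,x,y,w,h:cv2.resize(i[y:y+h,x:x+w],(400,300),interpolation=cv2.INTER_CUBIC)
a=np.vstack([np.hstack([f(im,230,300,160,140) ,f(im,390,190,100,90)]),np.hstack([f(t,170,260,124,93),f(t,455,240,124,93)])])
cv2.imwrite('pics/crop1.png',a)
from h import ray
P=lambda u,v,z:ray('top',(u/1.5-.17,v/1.5-.17),z).round(0)[:2]
for n,u,v,z in [('bottle',371,298,140),('stray',376,340,114),('timer',370,227,18),('jar',637,245,100),('wash',507,160,150)]: print(n,P(u,v,z))
E
```

```text
bottle [489.  12.]
stray [409.   2.]
timer [652.  17.]
jar [ 600. -522.]
wash [ 758. -253.]
```

View pics/crop1.png

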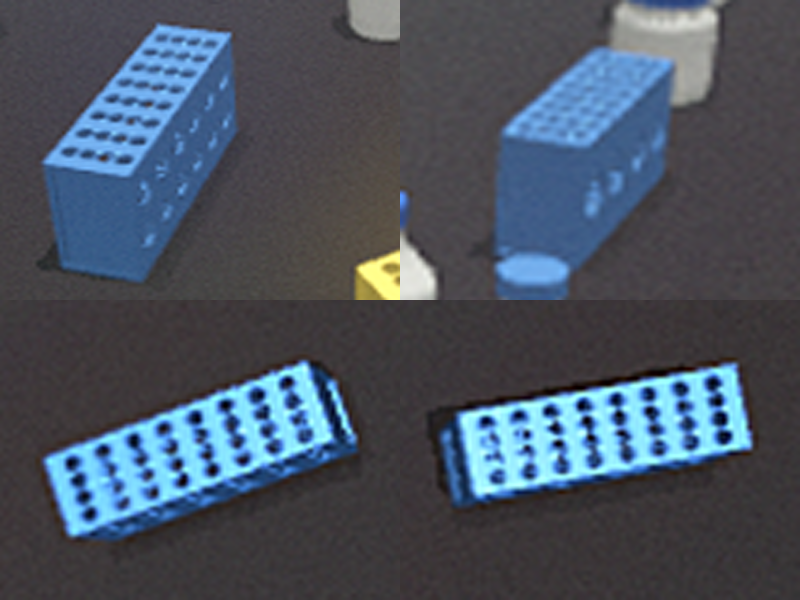

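The left rack's robot-facing side has two rows of small holes, so its large holes face away and it must be pushed from the far side towards the robot. The right rack's robot-facing side has a single row of large holes, so it is pushed away from the robot.

```bash
python3 - <<'E'
import numpy as np
from h import ray
s=124/400
for n,o,cs in [('L',(170,260-300*s*93/93),[(45,458),(307,362),(335,437),(72,537)]),('R',(455-400*s,240-300*s),[(463,410),(738,364),(751,447),(478,497)])]:
    p=np.array([ray('top',((o[0]+u*s)/1.5-.17,(o[1]+v*s)/1.5-.17),95)[:2] for u,v in cs])
    c=p.mean(0); d=p[0]-p[1]+p[3]-p[2]; y=d/np.linalg.norm(d); nrm=np.array([y[1],-y[0]])
    print(n,c.round(1),'len',np.linalg.norm(d)/2,'wid',np.linalg.norm(p[0]-p[3]),'axis',y.round(3),'normal(away)',nrm.round(3),'ang',np.degrees(np.arctan2(nrm[1],nrm[0])).round(1))
    print(p.round(0).tolist())
E
```

```text
L [476.5 298.6] len 175.3943369665799 wid 52.61683806245228 axis [-0.35   0.937] normal(away) [0.937 0.35 ] ang 20.5
[[470.0, 390.0], [531.0, 226.0], [484.0, 207.0], [421.0, 372.0]]
R [ 529.  -283.8] len 173.53577715928543 wid 54.735755143260114 axis [-0.173  0.985] normal(away) [0.985 0.173] ang 10.0
[[541.0, -194.0], [570.0, -366.0], [518.0, -373.0], [487.0, -203.0]]
```

Both racks are located: the left at (476,299) with normal 20.5°, the right at (529,−284) with normal 10°. Next I shut the fingers, turn about 11° and go above the near side of the right rack.

```bash
python3 -m handwheel '[[[0.055,-0.03,0,0,0,4,-1],[0.11,-0.06,0,0,0,8,-1],[0.165,-0.09,0,0,0,11.4,-1],[0.22,-0.12,0,0,0,11.4,-1],[0.27,-0.15,0,0,0,11.4,-1]]]'; python3 -c "
from plant import manip;print(manip.tip_extent,manip.state()['q'])"
```

```text
clock: 0.72
position: [425.7, -341.7, 245.0]
tcp_rot: [[0.985, 0.174, -0.0], [0.174, -0.985, 0.0], [-0.0, -0.0, -1.0]]
force: [0.3, -0.0, -0.4]
finger_gap: 0.002
gripper_force: 0.0
14.0 [-8.20853981e-01  3.19532942e-02  1.73398311e+00  1.69746980e-04
  1.37603147e+00  5.75045103e-01]
```

```bash
python3 -m handwheel '[[[0.046,-0.038,0.01,0,0,0,-1],[0.046,-0.038,0.06,0,0,0,-1],[0.046,-0.038,0.11,0,0,0,-1],[0.046,-0.038,0.15,0,0,0,-1],[0.046,-0.038,0.15,0,0,0,-1]]]'; python3 - <<'E'
from h import *
im=manip.grab_frame("side"); w=manip.grab_frame("wrist")
a=cv2.resize(im[110:200,250:370,::-1],(640,480),interpolation=cv2.INTER_CUBIC)
cv2.imwrite("pics/s1.png",np.hstack([cv2.resize(a,(400,300)),cv2.resize(w[:,:,::-1],(400,300))]))
E
```

```text
clock: 1.35
position: [460.8, -295.8, 91.3]
tcp_rot: [[0.985, 0.174, -0.007], [0.174, -0.985, 0.006], [-0.006, -0.007, -1.0]]
force: [-0.1, -0.4, -0.1]
finger_gap: 0.003
gripper_force: 0.0
```

View pics/s1.png

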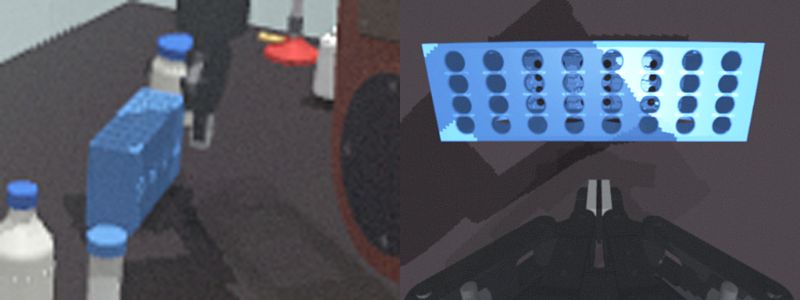

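The fingers are centred on the near long side of the right rack, about 32 mm short of it, with the fingertips at about 77 mm height. Pushing gently.

```bash
python3 -m handwheel '[[[0.015,0,-0.003,0,0,0,-1],[0.024,0,-0.003,0,0,0,-1],[0.030,0,-0.003,0,0,0,-1],[0.036,0,-0.003,0,0,0,-1],[0.042,0,-0.003,0,0,0,-1]]]' && python3 -m handwheel '[[[0.007,0,0,0,0,0,-1],[0.014,0,0,0,0,0,-1],[0.021,0,0,0,0,0,-1],[0.028,0,0,0,0,0,-1],[0.035,0,0,0,0,0,-1]]]' ; python3 - <<'E'
from h import *
im=manip.grab_frame("side"); w=manip.grab_frame("wrist")
a=cv2.resize(im[110:200,250:370,::-1],(640,480),interpolation=cv2.INTER_CUBIC)
cv2.imwrite("pics/s2.png",np.hstack([cv2.resize(a,(400,300)),cv2.resize(w[:,:,::-1],(400,300))]))
E
```

```text
clock: 2.08
position: [505.1, -290.7, 98.3]
tcp_rot: [[0.985, 0.174, -0.0], [0.174, -0.985, 0.0], [-0.0, -0.0, -1.0]]
force: [-0.3, -0.6, 0.7]
finger_gap: 0.0
gripper_force: 0.3
clock: 2.7
position: [539.8, -284.7, 98.2]
tcp_rot: [[0.985, 0.174, -0.0], [0.174, -0.985, 0.0], [-0.0, -0.0, -1.0]]
force: [-1.0, -0.6, 0.2]
finger_gap: -0.0
gripper_force: 0.0
```

View pics/s2.png

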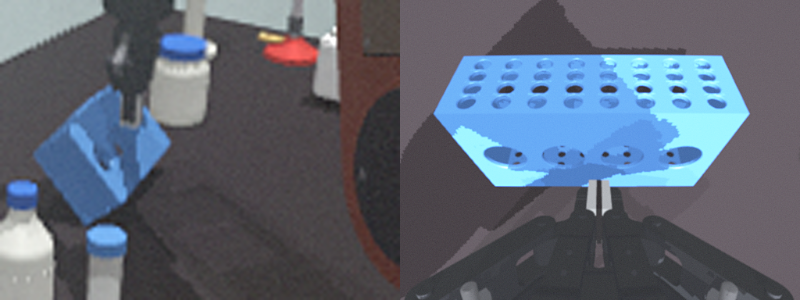

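The right rack is tipped to around 40° about its far lower edge, with the four large holes showing on the pushed side. I'll continue a little, then retreat and rise.

```bash
python3 -m handwheel '[[[0.010,0,0,0,0,0,-1],[0.020,0,0,0,0,0,-1],[0.030,0,0,0,0,0,-1],[0.030,0,0,0,0,0,-1],[0.03,0,-0.04,0,0,0,-1]]]' && python3 -m handwheel '[[[0,0,-0.055,0,0,-4,-1],[0,0,-0.11,0,0,-8,-1],[0,0,-0.15,0,0,-11,-1],[0,0,-0.15,0,0,-11,-1]]]'; python3 - <<'E'
from h import *
im=manip.grab_frame("side"); t=manip.grab_frame("top")
cv2.imwrite("pics/s3.png",np.hstack([cv2.resize(im[:,:,::-1],(400,300)),cv2.resize(t[100:280,120:360,::-1],(400,300))]))
print(manip.state()['clock'])
E
```

```text
clock: 3.42
position: [566.3, -277.8, 134.4]
tcp_rot: [[0.985, 0.174, -0.007], [0.174, -0.985, 0.005], [-0.006, -0.006, -1.0]]
force: [0.3, 0.1, 0.0]
finger_gap: 0.002
gripper_force: 0.0
clock: 3.92
position: [570.5, -280.7, 293.7]
tcp_rot: [[0.933, 0.359, 0.007], [0.359, -0.933, -0.005], [0.005, 0.007, -1.0]]
force: [0.2, -0.1, -0.2]
finger_gap: -0.004
gripper_force: 0.0
4.025
```

View pics/s3.png

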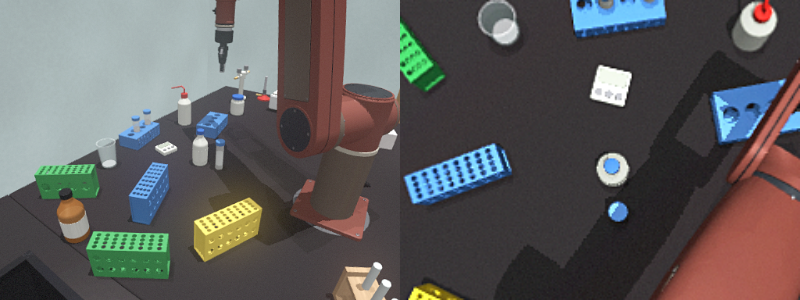

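The right rack lies flat with its large holes up. Now I go over to the far side of the left rack, keeping high.

```bash
python3 -m handwheel '[[[0.019,-0.057,0,0,0,0,-1],[0.038,-0.114,0,0,0,0,-1],[0.057,-0.171,0,0,0,0,-1],[0.076,-0.228,0,0,0,0,-1],[0.095,-0.285,0,0,0,0,-1]]]' && python3 -m handwheel '[[[0.019,-0.057,0,0,0,0,-1],[0.038,-0.114,0,0,0,0,-1],[0.057,-0.171,0,0,0,0,-1],[0.076,-0.228,0,0,0,0,-1],[0.095,-0.285,0,0,0,0,-1]]]'
```

```text
clock: 4.65
position: [553.8, 22.4, 285.8]
tcp_rot: [[0.934, 0.358, -0.004], [0.358, -0.934, 0.0], [-0.003, -0.002, -1.0]]
force: [1.4, 0.3, -0.9]
finger_gap: -0.001
gripper_force: 0.0
clock: 5.28
position: [540.5, 322.1, 285.6]
tcp_rot: [[0.934, 0.358, -0.004], [0.358, -0.934, -0.002], [-0.004, 0.0, -1.0]]
force: [1.1, 0.2, -0.3]
finger_gap: 0.003
gripper_force: 0.0
```

```bash
python3 -m handwheel '[[[0.006,0,0.05,0,0,0,-1],[0.006,0,0.10,0,0,0,-1],[0.006,0,0.15,0,0,0,-1],[0.006,0,0.19,0,0,0,-1],[0.006,0,0.19,0,0,0,-1]]]'; python3 - <<'E'
from h import *
im=manip.grab_frame("side"); w=manip.grab_frame("wrist")
cv2.imwrite("pics/s4.png",np.hstack([cv2.resize(im[170:320,120:320,::-1],(400,300)),cv2.resize(w[:,:,::-1],(400,300))]))
E
```

```text
clock: 5.9
position: [542.8, 320.8, 91.8]
tcp_rot: [[0.934, 0.358, -0.011], [0.358, -0.934, -0.005], [-0.012, 0.001, -1.0]]
force: [0.5, 0.4, 0.1]
finger_gap: -0.003
gripper_force: 0.0
```

View pics/s4.png

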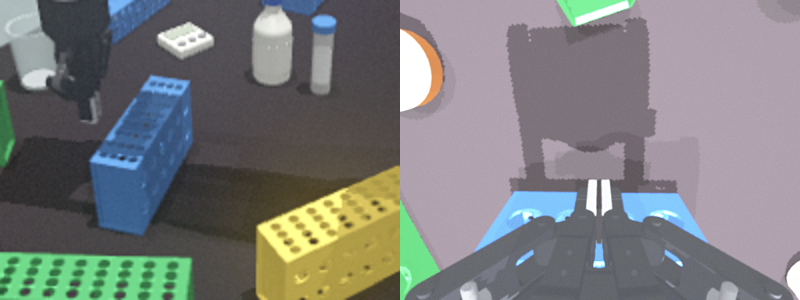

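The wrist view shows the far face of the left rack with large holes (about (525,212), (675,212)), and the fingers are centred and clear of it. Pushing towards the robot.

```bash
python3 -m handwheel '[[[-0.015,0,-0.002,0,0,0,-1],[-0.024,0,-0.002,0,0,0,-1],[-0.030,0,-0.002,0,0,0,-1],[-0.036,0,-0.002,0,0,0,-1],[-0.042,0,-0.002,0,0,0,-1]]]' && python3 -m handwheel '[[[-0.007,0,0,0,0,0,-1],[-0.014,0,0,0,0,0,-1],[-0.021,0,0,0,0,0,-1],[-0.028,0,0,0,0,0,-1],[-0.035,0,0,0,0,0,-1]]]' && python3 -m handwheel '[[[-0.010,0,0,0,0,0,-1],[-0.020,0,0,0,0,0,-1],[-0.030,0,0,0,0,0,-1],[-0.030,0,0,0,0,0,-1],[-0.03,0,-0.04,0,0,0,-1]]]' && python3 -m handwheel '[[[0.05,0,-0.05,0,0,0,-1],[0.08,0,-0.10,0,0,0,-1],[0.10,0,-0.15,0,0,0,-1],[0.10,0,-0.15,0,0,0,-1]]]'; python3 - <<'E'
from h import *
im=manip.grab_frame("side"); t=manip.grab_frame("top")
cv2.imwrite("pics/s5.png",np.hstack([cv2.resize(im[:,:,::-1],(400,300)),cv2.resize(t[70:340,40:400,::-1],(400,300))]))
E
```

```text
clock: 6.62
position: [508.3, 307.8, 100.7]
tcp_rot: [[0.933, 0.359, 0.001], [0.359, -0.933, 0.0], [0.001, -0.0, -1.0]]
force: [-0.2, 1.5, 1.4]
finger_gap: -0.005
gripper_force: 0.5
clock: 7.25
position: [474.8, 294.9, 100.1]
tcp_rot: [[0.933, 0.359, -0.001], [0.359, -0.933, -0.0], [-0.001, -0.0, -1.0]]
force: [-1.2, -0.5, 0.3]
finger_gap: -0.003
gripper_force: 0.0
clock: 7.88
position: [445.0, 283.3, 137.6]
tcp_rot: [[0.933, 0.359, -0.006], [0.359, -0.933, -0.003], [-0.007, 0.0, -1.0]]
force: [0.8, 0.6, -0.8]
finger_gap: 0.003
gripper_force: 0.0
clock: 8.38
position: [544.7, 321.7, 296.7]
tcp_rot: [[0.934, 0.358, 0.01], [0.358, -0.934, 0.004], [0.011, -0.0, -1.0]]
force: [0.8, 0.1, -0.2]
finger_gap: 0.001
gripper_force: 0.0
```

View pics/s5.png

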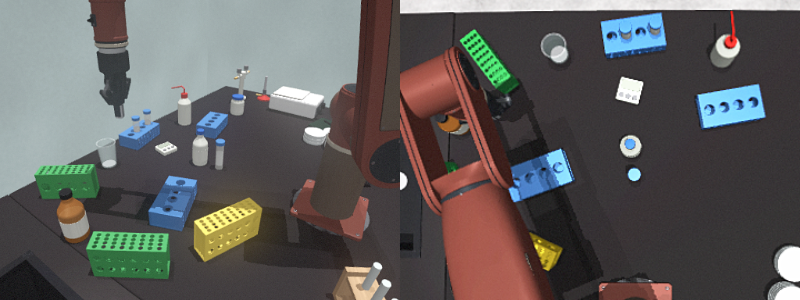

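Both racks now lie flat with their large holes up, the left one in the side view at (174,203) and the right one at top-view crop (730,106). Nothing else has moved. I'll check the displacement and hand in.

```bash
python3 - <<'E'
from h import *
p=ray('top',(40+330*.9,70+106*.9),52)[:2]; l=ray('side',(174*1.28,203*1.28),52)[:2]
d=[np.hypot(*(p-[529,-284])),np.hypot(*(l-[476,299]))]; print(p,l,d)
if max(d)<130: print(manip.finish_job())
E
```

```text
[ 600.18408473 -265.641799  ] [381.88666243 304.56714446] [np.float64(73.51324684833224), np.float64(94.2778521469545)]
the job is handed in; nothing more can be done
None
```

Both blue racks were tipped over close to where they stood and, in the last pictures, lie flat with their large holes up and nothing else visibly moved; the job was handed in at about 8.5 s of the 43 s (no verdict was returned).

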